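Clamp battery cells in a sprung test fixture and set its isolating slider

ROBOT

A 7-joint arm with a two-finger parallel gripper is mounted at the origin on the work surface. World frame = base frame: x ahead of the robot, y to its left, z up, the work surface at z = 0. Lengths are in mm, angles in rad, forces in N, time in s.
With the tool pointing down it reaches from about 400 to 850 mm from the base axis. Payload 4.5 kg.
Tool frame: the origin (TCP) lies midway between the tips of the shut fingers; the grasp point (between the pads) lies 19 mm behind it; z points along the fingers, y is the line along which they close (so a half turn about z gives the same grasp; the last joint's range is limited). The gripper opens to 85 mm and grips with 20 to 120 N. Pads are 22 mm wide; open, the fingers measure 114 mm over their backs; the gripper's body (76 mm by 85 mm) begins 54 mm behind the grasp point. The pads swing forward as they close: fully open they stand 13 mm farther back than shut.
Start: joints at [1.365, 0.689, -0.195, 1.565, 0.157, 0.902, -0.215], TCP at [148.471, -607.133, 231.317] pointing down, gripper open.
Joint ranges: [-3.01, 3.01], [-0.46, 2.08], [-1.47, 1.51], [0.13, 2.56], [-1, 4.14], [0.04, 2.09], [-2.66, 2.66]. Speed limits (rad/s): [2.57, 2.57, 3.14, 3.14, 3.14, 3.14, 3.14].

INTERFACE

Orientations are given as a unit quaternion [x, y, z, w].
In Python, from station import manip gives the robot as it stands.
- The arm moves only by the tool drive_tool, never from a script. Its argument "plan" is a list that holds one entry, the list of rows, each a list of 5 numbers: the finger opening in cm, from 0 to 8.54, then the shift along the tool's x, y, z in cm, then the turn about the tool's z in rad. In form: [[[grip, dx, dy, dz, roll], ...]]. A call has 1 to 10 rows; each row shifts and turns the commanded pose from where the row before left it, along the tool's axes as they then stand; what a row does not reach is not made up. A row lasts 1/8 s, in which the tool goes at most 62.5 mm and 10.7 degrees, less where a joint would pass 70% of its speed; a pose out of reach is approached as far as the arm can. A call is refused whole if a number of a shift passes 6.25 or a number of a turn 0.188, either way. A call with a gripper value outside its range is refused whole. The fingers move at their own pace and stop on an object; "force" is the grip in N (left out, the last holds). Time passes only in rows, so rows that do not move let the fingers close. It gives the time, the measured TCP pose, the force, the opening and the grip force at its end, in the units of the state.
- manip.get_obs(): the state, without advancing time (a new reading comes with each control period).
- manip.snapshot(name): name is "scene" or "top" or "wrist"; returns (picture, depth): 420x560x3 uint8, red, green, blue; 420x560 float32, mm along the optical axis (not along the pixel's ray), 0 where there is no reading.
- manip.camera_params(name): a dict with "fx", "fy", "cx", "cy" (pixels), "k1" (the pictures are not rectified: a ray, as slopes to the right and down, at radius r is drawn at 1 + k1 r^2 times it, then the intrinsics apply), "R" (3x3) and "t" (3): a world point X has camera coordinates R X + t; the wrist camera has in their place "hand_eye" (4x4, takes a point from camera to tool coordinates, whose origin is the TCP and whose axes are the flange's). Camera axes: x right, y down, z forward; pixel columns grow to the right and rows downward; lengths in mm; the calibration is good to about 2 mm. A picture is of the moment at which its call begins: read the wrist's pose just before it. camera_params takes no time and is no camera call.
- manip.hand_in(): hands the job in; it is judged then, once.
The state is a dict: "time": time; "joint_pos": joint angles; "qvel": joint speeds; "joint_efforts": joint torques, N m; "position": TCP position; "orientation": TCP orientation; "force": force on the tool from outside, world axes, zero at the start; "ft_torque": the same for the moment, N m; "width": opening from 0.0 (shut) to 1.0 (fully open); "grip_force": force on a finger pad.
Only numpy, scipy, OpenCV 4.12 (cv2) and the standard library are available. Lean on these libraries where they do the work, as an engineer would, in place of code of your own. Each camera call takes 0.05 s, during which the arm holds its last target. There are 200 camera calls.

TASK

First slide the isolating slider fully to its off end, then clamp every cell that lies on the foam sheet in a bay of its own on the test fixture: standing flat on the plate, centred and straight in its bay between the sprung jaw and the fixed stop. Keep hold of each cell until the jaw has closed it against the stop; never let go while the jaw is still pushed back, and ease the jaw shut rather than letting it snap. When all the cells are clamped, slide the slider to its white index mark, and leave the meter, tape ring and cardboard box where they are.

Things in the scene. Friction and masses are not known exactly. Their poses are not given: they have to be found in the camera images.
- fixture: Aluminium clamp fixture, fixed to the table. Its base plate is 235 (x) x 320 (y) x 10 mm; the origin is on the table, z up. Four bays lie side by side, each along the fixture's x axis and 75 mm apart in y. In each bay a sprung jaw is on the -x side and a fixed stop on the +x side (face at x = +50 mm in the fixture frame, 44 mm wide, top 18 mm above the plate, 12 mm thick). Behind each jaw is a spring housing (front face at x = -88 mm, 50 mm wide, top 46 mm above the plate).
- bay1 (a point): Where the centre of the underside of a clamped cell belongs in bay 1 (on the top of the base plate, 10 mm above the table; axes as the fixture). A cell fits any bay, either way round. Bay 1 is at the +y end of the fixture, bay 4 at the -y end.
- jaw1 (a joint): Opening of the sprung jaw of bay 1 in m: 0 at rest (empty), 0.024 pushed fully back towards -x. Flat jaw face 44 mm wide, from 1 to 51 mm above the plate; its face is at x = -40 mm - value in the fixture frame, so the empty gap to the stop is 90 mm and a clamped cell holds the jaw at 0.010. The spring pushes towards +x with 9 N at rest, 12 N at 0.010, 15 N at 0.020.
- bay2 (a point): Where the centre of the underside of a clamped cell belongs in bay 2 (on the top of the base plate, 10 mm above the table; axes as the fixture). A cell fits any bay, either way round. Bay 1 is at the +y end of the fixture, bay 4 at the -y end.
- jaw2 (a joint): Opening of the sprung jaw of bay 2 in m: 0 at rest (empty), 0.024 pushed fully back towards -x. Flat jaw face 44 mm wide, from 1 to 51 mm above the plate; its face is at x = -40 mm - value in the fixture frame, so the empty gap to the stop is 90 mm and a clamped cell holds the jaw at 0.010. The spring pushes towards +x with 9 N at rest, 12 N at 0.010, 15 N at 0.020.
- bay3 (a point): Where the centre of the underside of a clamped cell belongs in bay 3 (on the top of the base plate, 10 mm above the table; axes as the fixture). A cell fits any bay, either way round. Bay 1 is at the +y end of the fixture, bay 4 at the -y end.
- jaw3 (a joint): Opening of the sprung jaw of bay 3 in m: 0 at rest (empty), 0.024 pushed fully back towards -x. Flat jaw face 44 mm wide, from 1 to 51 mm above the plate; its face is at x = -40 mm - value in the fixture frame, so the empty gap to the stop is 90 mm and a clamped cell holds the jaw at 0.010. The spring pushes towards +x with 9 N at rest, 12 N at 0.010, 15 N at 0.020.
- bay4 (a point): Where the centre of the underside of a clamped cell belongs in bay 4 (on the top of the base plate, 10 mm above the table; axes as the fixture). A cell fits any bay, either way round. Bay 1 is at the +y end of the fixture, bay 4 at the -y end.
- jaw4 (a joint): Opening of the sprung jaw of bay 4 in m: 0 at rest (empty), 0.024 pushed fully back towards -x. Flat jaw face 44 mm wide, from 1 to 51 mm above the plate; its face is at x = -40 mm - value in the fixture frame, so the empty gap to the stop is 90 mm and a clamped cell holds the jaw at 0.010. The spring pushes towards +x with 9 N at rest, 12 N at 0.010, 15 N at 0.020.
- slider (a joint): Position of the isolating slider in m along its track on the fixture's +x edge: 0 = off end (-y end of the track), growing towards +y to 0.100. The white index mark is at 0.070. Friction holds it wherever it is left; it takes 2 to 3 N to slide.
- slider_grip (a point): Centre of the top of the slider's black grip, a block 18 (x) x 24 (y) x 34 mm tall (fixture axes); its top is 53 mm above the table, with open room on all sides. It slides along the fixture's y axis.
- slider_mark (a point): The pair of white index lines on the slider track: the centre line of the grip belongs here (same fixture x and y) when the slider is set to the mark.
- cell1: Dark prismatic battery cell, a block 100 (x, long) x 30 (y) x 40 (z) mm, 260 g (some variation), two flat aluminium terminals on top; origin at the centre of its underside, z up. It starts upright on the white foam sheet, whose top is 12 mm above the table. All cells are alike; some may be absent.
- cell2: Dark prismatic battery cell, a block 100 (x, long) x 30 (y) x 40 (z) mm, 260 g (some variation), two flat aluminium terminals on top; origin at the centre of its underside, z up. It starts upright on the white foam sheet, whose top is 12 mm above the table. All cells are alike; some may be absent.
- cell3: Dark prismatic battery cell, a block 100 (x, long) x 30 (y) x 40 (z) mm, 260 g (some variation), two flat aluminium terminals on top; origin at the centre of its underside, z up. It starts upright on the white foam sheet, whose top is 12 mm above the table. All cells are alike; some may be absent.
- cell4: Dark prismatic battery cell, a block 100 (x, long) x 30 (y) x 40 (z) mm, 260 g (some variation), two flat aluminium terminals on top; origin at the centre of its underside, z up. It starts upright on the white foam sheet, whose top is 12 mm above the table. All cells are alike; some may be absent.
- meter: Bystander: orange hand meter 150 x 75 x 34 mm lying beyond the work, origin at the centre of its underside.
- tape: Bystander: cardboard tape ring, 100 mm outside diameter, 45 mm tall, origin at the centre of its underside.
- labelbox: Bystander: cardboard box 90 x 130 x 60 mm, origin at the centre of its underside.
Things that resemble listed ones, but are neither listed nor needed, are in the scene too. Leave any orange or red look-alike of the cell3 alone.

How it is judged:
By the outcome, as a careful person would: the job done as asked, in the order asked, and still so for the second after the job is handed in, with the robot touching nothing.
Of cell1, cell2, cell3, cell4 only 3 to 4 are there at a start; the rules pass over those that are not, and their reading is None.
At some moment in a run one of cell1, cell2, cell3, cell4 may be knocked a few centimetres aside while the robot is not near it.
It also fails if it takes over 210 s, if anything falls off the work surface, if the arm or the gripper's body presses on something with over 40 N, if the wrist force passes 120 N, or if a joint passes its speed limit or range.

## Working session

There is one attempt and no reset: what is moved stays moved. The work goes in short steps, Python scripts to look and compute and a tool call to move; the robot and the scene stay as the last step left them, time stands still between calls to the robot, and variables do not carry over. Pictures are saved under pics/ and viewed, at most 14 in all, crops included, and the job is handed in when it is done.

Besides the shell and the picture viewer there is one more tool, called as name(argument=value, ...) on one line, values as JSON. drive_tool: Moves the arm, as the interface text tells. Its arguments: {"type":"object","properties":{"plan":{"type":"array","items":{"type":"array","items":{"type":"array","items":{"type":"number"}}}},"force":{"type":"number"}},"required":["plan"]}

```bash
ls; mkdir -p pics
cat > h.py <<'E'
import numpy as np, cv2
from station import manip
from scipy.spatial.transform import Rotation as Ro
def save(n,im): cv2.imwrite('pics/'+n+'.png',cv2.cvtColor(im,cv2.COLOR_RGB2BGR))
def rays(name,uv):
    p=manip.camera_params(name); K=np.array([[p['fx'],0,p['cx']],[0,p['fy'],p['cy']],[0,0,1.]])
    uv=np.array(uv,float).reshape(-1,1,2)
    n=cv2.undistortPoints(uv,K,np.array([p['k1'],0,0,0,0.])).reshape(-1,2)
    d=np.c_[n,np.ones(len(n))]
    if 'R' in p:
        R=np.array(p['R']);t=np.array(p['t']); return -R.T@t, d@R
    o=manip.get_obs(); RT=Ro.from_quat(o['orientation']).as_matrix(); he=np.array(p['hand_eye'])
    return RT@he[:3,3]+np.array(o['position']), d@(RT@he[:3,:3]).T
def onplane(name,uv,z):
    c,d=rays(name,uv); return c+d*((z-c[2])/d[:,2])[:,None]
E
python3 - <<'E'
from h import *
o=manip.get_obs(); print(o)
for n in('top','scene','wrist'):
    im,d=manip.snapshot(n); save(n+'0',im); np.savez('/tmp/'+n,im=im,d=d); print(n,manip.camera_params(n))
E
```

```text
pics
{'time': 0.0, 'joint_pos': array([ 1.36479902,  0.69001082, -0.19450067,  1.56632936,  0.15728325,
        0.90251454, -0.21509188]), 'qvel': array([-0.00085669, -0.00123928,  0.00055182, -0.00036933,  0.00063545,
       -0.00043593, -0.0004153 ]), 'joint_efforts': array([ 1.34870170e-03, -5.39620972e+01, -1.26643661e+00, -1.58542943e+01,
        8.98007245e-03,  9.47829714e-03,  3.93691820e-06]), 'position': array([ 148.23373627, -606.49856008,  230.47088095]), 'orientation': array([ 9.92816137e-01,  1.19646317e-01, -1.76439315e-04, -9.19671810e-04]), 'force': array([-0.00154126,  0.10696308, -0.11913063]), 'ft_torque': array([ 0.03661123, -0.06261459,  0.00315065]), 'grip_force': 0.0, 'width': 1.0030706411681927}
top {'fx': 407.07146093262094, 'fy': 407.07146093262094, 'cx': 274.7021271983365, 'cy': 208.7539440167075, 'k1': -0.07330612259288467, 'R': array([[-0.02788677, -0.99959163,  0.00623679],
       [-0.98563917,  0.02645693, -0.16677964],
       [ 0.16654653, -0.01079817, -0.98597447]]), 't': array([  41.70697537,  526.90758165, 1120.87957854])}
scene {'fx': 474.9319231371662, 'fy': 474.9319231371662, 'cx': 282.1785312394374, 'cy': 203.0963524040567, 'k1': 0.05452549067508853, 'R': array([[ 0.12241447,  0.9924663 ,  0.00503407],
       [ 0.8516306 , -0.10243594, -0.51403521],
       [-0.50964695,  0.06721252, -0.85775431]]), 't': array([ -82.65647349, -391.18389894, 1850.0516178 ])}
wrist {'fx': 303.5922211934262, 'fy': 303.5922211934262, 'cx': 282.07391201946496, 'cy': 209.16914868277541, 'k1': -0.0587568374049008, 'hand_eye': array([[-3.19762476e-05, -9.65226650e-01, -2.61414448e-01,
         6.64119604e+01],
       [ 9.99999984e-01,  1.48581649e-05, -1.77181270e-04,
        -1.14418228e-01],
       [ 1.74904222e-04, -2.61414450e-01,  9.65226634e-01,
        -1.42537470e+02],
       [ 0.00000000e+00,  0.00000000e+00,  0.00000000e+00,
         1.00000000e+00]])}
```

View pics/top0.png

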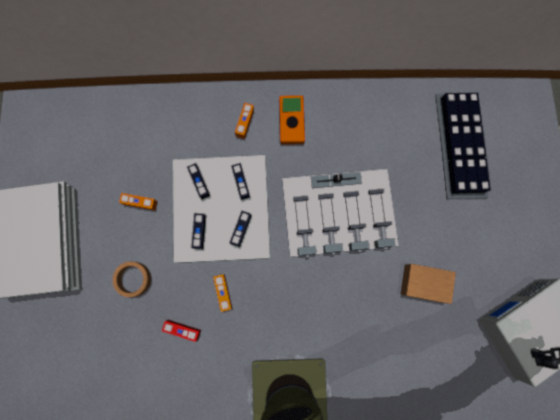

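View pics/scene0.png

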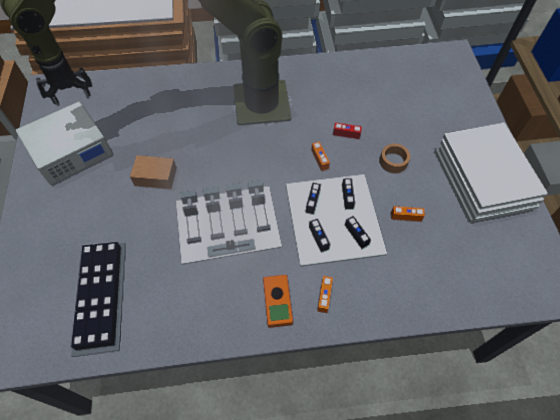

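Top view: the plate is at about (340,212) with its slider edge at the top and the grip near (337,179). Four dark cells stand on the foam at about (198,181), (240,181), (198,231) and (240,228). I'll measure them with depth.

```bash
cat >> h.py <<'E'
def cloud(name,d):
    v,u=np.mgrid[0:d.shape[0],0:d.shape[1]]
    c,r=rays(name,np.c_[u.ravel(),v.ravel()])
    P=c+r*d.reshape(-1,1)
    P[d.ravel()==0]=np.nan
    return P.reshape(d.shape+(3,))
def rect(xy):
    (c,s,a)=cv2.minAreaRect(np.float32(xy).reshape(-1,1,2))
    if s[0]<s[1]: s=s[::-1];a+=90
    return np.round(c,1),np.round(s,1),round((a+90)%180-90,2)
E
python3 - <<'E'
from h import *
f=np.load('/tmp/top.npz'); im,d=f['im'],f['d']; P=cloud('top',d)
hsv=cv2.cvtColor(im,cv2.COLOR_RGB2HSV)
br=((hsv[...,2]>150)&(hsv[...,1]<60)).astype(np.uint8)
n,l,s,c=cv2.connectedComponentsWithStats(br)
for i in range(1,n):
    if s[i,4]>1500:
        ys,xs=np.where(l==i); uv=np.c_[xs,ys]
        print(i,s[i],np.nanmedian(P[ys,xs],0)); 
        cn=max(cv2.findContours((l==i).astype(np.uint8),0,1)[0],key=len).reshape(-1,2)
        z=10 if c[i][0]>280 else 12
        print(rect(onplane('top',cn,z)[:,:2]))
# cells
box=np.zeros(d.shape,bool); box[155:262,172:270]=1
dk=((hsv[...,2]<90)&box&(P[...,2]>5)).astype(np.uint8)
hi=((P[...,2]>40)&box).astype(np.uint8)
for nm,m in(('dark',dk),('hi',hi)):
    n,l,s,c=cv2.connectedComponentsWithStats(m)
    for i in range(1,n):
        if s[i,4]>60:
            q=P[l==i]; cn=max(cv2.findContours((l==i).astype(np.uint8),0,1)[0],key=len).reshape(-1,2)
            print(nm,s[i],np.round(np.nanmedian(q,0),1),rect(q[:,:2][~np.isnan(q[:,0])]),rect(onplane('top',cn,52)[:,:2]))
b2=np.zeros(d.shape,bool); b2[165:195,300:370]=1
m=b2&(P[...,2]>42); print('grip',m.sum(),np.nanmedian(P[m],0),np.argwhere(m).mean(0)[::-1])
m=b2&(hsv[...,2]<60); print('gripdark',m.sum(),np.nanmedian(P[m],0),np.argwhere(m).mean(0)[::-1])
save('crop1',cv2.resize(im[150:280,160:410],None,fx=3.2,fy=3.2,interpolation=cv2.INTER_CUBIC))
E
```

```text
16 [ 173  155   97  107 7613] [539.58296782 187.37728331  12.64774469]
(array([542.4, 188.3]), array([307.5, 276.4]), 1.42)
22 [ 283  170  115   86 4341] [ 526.73865825 -159.72261047   10.63026737]
(array([ 520.7, -163.8]), array([318.1, 232.8]), -86.29)
23 [   0  183   62  114 6400] [447.37056912 703.35901025 104.71756037]
(array([463.1, 762.6]), array([323.5, 189.4]), 5.48)
56 [ 499  281   61   69 2317] [ 195.46670832 -677.19250901  110.48303575]
(array([ 169.3, -751.4]), array([235.1, 154.9]), -60.88)
dark [188 164  22  36 213] [614.2 242.9  51.8] (array([616.7, 247.1]), array([97.9, 27.8]), 22.61) (array([612.9, 245.1]), array([107.7,  29. ]), 22.61)
dark [232 164  18  36 193] [610.4 124.3  51.8] (array([613.1, 124.9]), array([98.9, 27. ]), 14.56) (array([609.1, 123.8]), array([105.6,  27.1]), 14.45)
dark [230 211  22  36 233] [477.2 123.4  51.7] (array([473.4, 127. ]), array([97.5, 27.8]), -21.54) (array([472.1, 125.3]), array([98.4, 31.7]), -21.54)
dark [192 214  14  36 269] [474.2 237.7  51. ] (array([469.9, 246.6]), array([98.1, 28.4]), -3.89) (array([468.1, 243.7]), array([99.5, 34.2]), -4.53)
hi [187 163  22  35 356] [615.5 248.2  53. ] (array([618.1, 249. ]), array([100. ,  30.3]), 22.61) (array([616.8, 248.2]), array([102.8,  30.9]), 22.61)
hi [231 162  19  36 360] [613.  124.8  52.7] (array([614.4, 125.7]), array([100.8,  29.8]), 14.22) (array([613.6, 125.4]), array([102.4,  29.8]), 14.22)
hi [229 210  22  37 391] [474.3 127.   53. ] (array([475. , 127.8]), array([99.7, 30.3]), -21.27) (array([474.8, 127.4]), array([100.2,  31.4]), -21.22)
hi [191 213  14  36 394] [471.9 247.4  53.1] (array([471. , 248.5]), array([99.3, 31.1]), -4.63) (array([470.8, 247.5]), array([100.3,  32.3]), -4.69)
grip 53 [ 614.59643485 -155.95042134   53.26942533] [337.64150943 176.77358491]
gripdark 88 [ 611.94541404 -154.8321737    32.5996104 ] [336.65909091 179.14772727]
```

View pics/crop1.png

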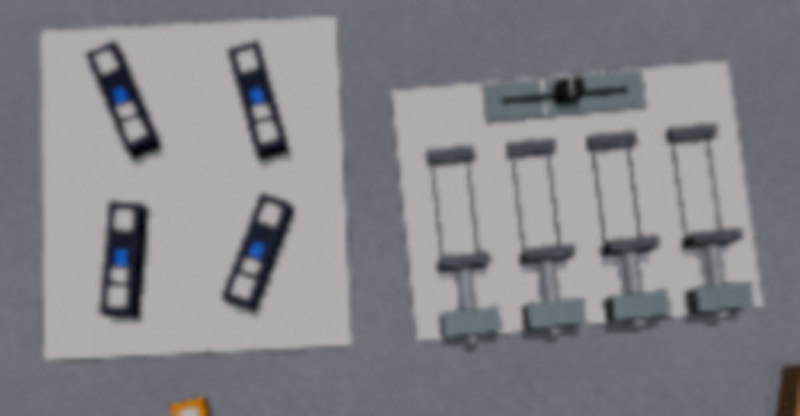

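The crop shows four upright cells and the fixture at a yaw of about 3.7°. The grip is at crop (568,90), about 22 mm towards -y from the mark at (543,85). Next I move over the fixture for a close wrist view.

```bash
cat >> h.py <<'E'
def shift(tgt,yaw=None):
    """world target -> tool shift cm (after roll to yaw, deg), roll rad"""
    o=manip.get_obs(); q=o['orientation']; psi=2*np.degrees(np.arctan2(q[1],q[0]))
    d=np.array(tgt)-o['position']; y=psi if yaw is None else yaw
    roll=-np.radians((y-psi+180)%360-180); a=np.radians(y)
    return 'shift cm',np.round([ (d[0]*np.cos(a)+d[1]*np.sin(a))/10,(d[0]*np.sin(a)-d[1]*np.cos(a))/10,-d[2]/10],2),'roll',round(roll,4),'psi',round(psi,2)
E
python3 - <<'E'
from h import *
print(shift([540,-160,235],3.7))
E
```

```text
('shift cm', array([ 41.97, -42.05,  -0.43]), 'roll', np.float64(0.1753), 'psi', np.float64(13.74))
```

drive_tool(plan=[[[8.5, 0, 0, 0, 0.175], [8.5, 2.5, -2.5, 0, 0], [8.5, 4.3, -4.3, 0, 0], [8.5, 4.3, -4.3, 0, 0], [8.5, 4.3, -4.3, 0, 0], [8.5, 4.3, -4.3, 0, 0], [8.5, 4.3, -4.3, 0, 0], [8.5, 4.3, -4.3, 0, 0], [8.5, 4.3, -4.3, 0, 0], [8.5, 4.3, -4.3, 0, 0]]])

```text
time: 1.4
position: [493.9, -213.4, 231.2]
orientation: [0.999, 0.032, -0.0, 0.0]
force: [0.5, -0.8, -0.3]
width: 0.997
grip_force: 0.0
```

drive_tool(plan=[[[8.5, 3, -3, -0.4, 0], [8.5, 2, -2, 0, 0], [8.5, 0, 0, 0, 0], [8.5, 0, 0, 0, 0]]])

```text
time: 1.9
position: [538.3, -163.1, 235.0]
orientation: [0.999, 0.032, -0.001, 0.0]
force: [-0.2, -0.5, 1.0]
width: 0.997
grip_force: 0.0
```

Run:
```python
from h import *
print(shift([540,-160,235],3.7))
im,d=manip.snapshot('wrist'); save('wrist1',im); np.savez('/tmp/w1',im=im,d=d)
```

```text
('shift cm', array([ 0.19, -0.3 ,  0.  ]), 'roll', np.float64(-0.001), 'psi', np.float64(3.64))
```

View pics/wrist1.png

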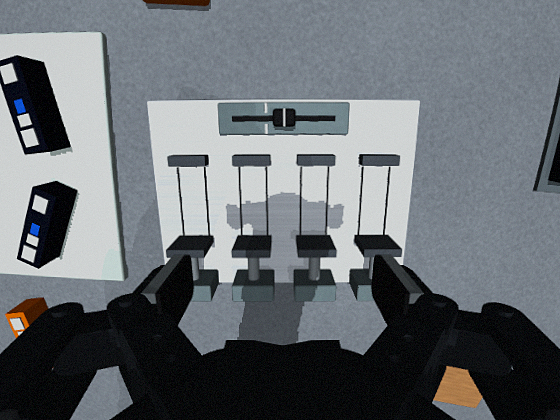

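Wrist view: the plate corners are at (149,101) and (420,100), the four stops at row 160, and the grip at (284,117) with the mark at (266,118). Now I'll fit the edges.

Run:
```python
from h import *
f=np.load('/tmp/w1.npz'); im,d=f['im'],f['d']; P=cloud('wrist',d)
g=im.min(2).astype(int); br=g>175
top=[(c,np.argmax(br[80:130,c])+80-.5) for c in range(160,412,4)]
L=[(np.argmax(br[r,135:175])+135-.5,r) for r in range(108,215,4)]
Rr=[(420+15-np.argmax(br[r,390:436][::-1])+.5,r) for r in range(108,215,4)]
def fit(uv):
    p=onplane('wrist',uv,10)[:,:2]
    vx,vy,x,y=cv2.fitLine(np.float32(p),cv2.DIST_HUBER,0,.01,.01).ravel(); n=np.array([-vy,vx])
    return np.array([x,y]),np.array([vx,vy]),np.abs((p-[x,y])@n).mean()
T,Lf,Rt=map(fit,(top,L,Rr))
for q in(T,Lf,Rt): print(q, np.degrees(np.arctan2(q[1][1],q[1][0])))
yv=T[1]*np.sign(T[1][1]); xv=np.array([yv[1],-yv[0]])
yaw=np.degrees(np.arctan2(xv[1],xv[0]))
ym=((Lf[0]@yv - (Lf[0]@xv-T[0]@xv+60)*0)+(Rt[0]@yv))/2
xo=T[0]@xv-117.5
F=xv*xo+yv*ym
print('width',Lf[0]@yv-Rt[0]@yv,'yaw',yaw,'F',F)
loc=lambda p:np.c_[(p[:,:2]-F)@xv,(p[:,:2]-F)@yv,p[:,2]]
Q=loc(P.reshape(-1,3)).reshape(P.shape)
v,u=np.mgrid[0:420,0:560]
m=(Q[...,2]>48)&(Q[...,2]<60)&(v<135)&(v>95)&(u>270)&(u<300); print('grip fix',m.sum(),Q[m].min(0),Q[m].max(0),np.median(Q[m],0))
mk=loc(onplane('wrist',[(266,118)],19)); print('mark',mk)
for a,b in((160,212),(226,276),(292,340),(354,405)):
    m=(Q[...,2]>24)&(Q[...,2]<32)&(v<170)&(v>150)&(u>a)&(u<b); print('stop',m.sum(),np.percentile(Q[m],[3,97],axis=0).round(1).tolist())
    m=(Q[...,2]>56)&(Q[...,2]<66)&(v<260)&(v>225)&(u>a)&(u<b); print('jaw',m.sum(),np.percentile(Q[m],[3,97],axis=0).round(1).tolist() if m.any() else '')
np.savez('/tmp/fix',F=F,yaw=yaw)
```

```text
(array([ 634.9484 , -150.44853], dtype=float32), array([ 0.06519835, -0.99787235], dtype=float32), np.float64(0.2420536676097064)) -86.26176
(array([564.2251  ,  -4.193035], dtype=float32), array([0.99774545, 0.06711165], dtype=float32), np.float64(0.31608908069910696)) 3.8481061
(array([ 572.92706, -321.88385], dtype=float32), array([0.9976687 , 0.06824359], dtype=float32), np.float64(0.3142350869452575)) 3.9131107
width 317.58224 yaw 3.7382417 F [ 518.2354 -166.3276]
grip fix 397 [ 88.44715743 -12.17706566  48.77141707] [105.57188423  10.81073429  54.92661591] [96.48279193 -0.63493013 52.74847781]
mark [[96.45804133 19.586129   19.        ]]
stop 379 [[44.6, 91.3, 26.5], [55.0, 132.7, 29.3]]
jaw 305 [[-54.9, 91.1, 57.0], [-45.8, 132.9, 62.0]]
stop 417 [[44.1, 16.4, 25.1], [55.3, 57.9, 29.4]]
jaw 367 [[-55.7, 16.4, 56.4], [-46.6, 57.2, 62.3]]
stop 412 [[43.9, -57.2, 26.3], [55.3, -16.8, 29.4]]
jaw 365 [[-56.0, -57.0, 56.5], [-46.6, -17.3, 62.4]]
stop 417 [[43.9, -132.2, 26.2], [55.5, -90.5, 29.4]]
jaw 322 [[-55.2, -132.2, 56.5], [-45.6, -90.7, 62.2]]
```

Run:
```python
from h import *
print(shift([615.1,-160.7,25],3.74))
```

```text
('shift cm', array([ 7.7 ,  0.22, 21.01]), 'roll', np.float64(-0.0027), 'psi', np.float64(3.58))
```

drive_tool(plan=[[[6, 3.85, 0.2, 0, 0], [5.5, 3.85, 0, 0, 0], [5.5, 0, 0, 5, 0], [5.5, 0, 0, 5, 0], [5.5, 0, 0, 4, 0], [5.5, 0, 0, 3, 0], [5.5, 0, 0, 2, 0], [5.5, 0, 0, 2, 0], [5.5, 0, 0, 0, 0], [5.5, 0, 0, 0, 0]]])

```text
time: 3.2
position: [617.2, -159.2, 26.2]
orientation: [0.999, 0.032, 0.001, 0.0]
force: [0.2, 0.1, 0.2]
width: 0.645
grip_force: 0.0
```

drive_tool(plan=[[[2.0, 0, 0, 0, 0], [2.0, 0, 0, 0, 0], [2.0, 0, 0, 0, 0], [2.0, 0, 0, 0, 0], [2.0, 0, 0, 0, 0], [2.0, 0, 0, 0, 0]]], force=25)

```text
time: 3.95
position: [617.0, -159.1, 26.3]
orientation: [0.999, 0.032, 0.001, 0.0]
force: [0.4, 0.3, 6.7]
width: 0.276
grip_force: 28.5
```

drive_tool(plan=[[[2.0, 0, 1, 0, 0], [2.0, 0, 1, 0, 0], [2.0, 0, 1, 0, 0], [2.0, 0, 1, 0, 0], [2.0, 0, 0.5, 0, 0], [2.0, 0, 0.3, 0, 0], [2.0, 0, 0.2, 0, 0], [2.0, 0, 0.1, 0, 0], [2.0, 0, 0, 0, 0]]])

```text
time: 5.08
position: [620.4, -209.1, 26.3]
orientation: [0.999, 0.033, 0.001, -0.0]
force: [-1.1, 1.5, 6.9]
width: 0.271
grip_force: 28.6
```

drive_tool(plan=[[[2.0, 0, 0.15, 0, 0], [2.0, 0, 0.15, 0, 0], [2.0, 0, 0, 0, 0], [2.0, 0, 0, 0, 0]]])

```text
time: 5.58
position: [620.4, -209.3, 26.3]
orientation: [0.999, 0.033, 0.0, -0.002]
force: [-2.5, 5.5, 9.3]
width: 0.279
grip_force: 28.8
```

drive_tool(plan=[[[2.0, 0, -0.2, 0, 0], [5.5, 0, 0, 0, 0], [5.5, 0, 0, 0, 0], [5.5, 0, 0, 0, 0], [5.5, 0, 0, -2, 0], [5.5, 0, 0, -5, 0], [5.5, 0, 0, -6, 0], [5.5, 0, -3, -6, 0], [8, -1, -5, -2, 0], [8, -1, -6, 0, 0]]])

```text
time: 6.82
position: [592.3, -74.4, 235.1]
orientation: [1.0, 0.031, 0.004, 0.001]
force: [0.7, 0.3, 0.0]
width: 0.938
grip_force: 0.0
```

drive_tool(plan=[[[8, -1, -6, 0, 0], [8, -1, -6, 0, 0], [8, -1, -6, 0, 0], [8, -1, -4, 0, 0], [8, 0, -2, 0, 0], [8, 0, 0, 0, 0], [8, 0, 0, 0, 0]]])

```text
time: 7.7
position: [536.4, 159.7, 231.4]
orientation: [1.0, 0.031, 0.0, 0.001]
force: [-0.3, -0.2, -0.7]
width: 0.935
grip_force: 0.0
```

```bash
cat >> h.py <<'E'
def cells(name='wrist',tag=None,x=(380,720),y=(60,340)):
    im,d=manip.snapshot(name)
    if tag: save(tag,im)
    P=cloud(name,d); out=[]
    m=((P[...,2]>43)&(P[...,2]<60)&(P[...,0]>x[0])&(P[...,0]<x[1])&(P[...,1]>y[0])&(P[...,1]<y[1])).astype(np.uint8)
    n,l,s,c=cv2.connectedComponentsWithStats(m)
    for i in range(1,n):
        if s[i,4]>150:
            cn=max(cv2.findContours((l==i).astype(np.uint8),0,1)[0],key=len).reshape(-1,2)
            print(c[i].round(),np.round(np.median(P[l==i],0),1),rect(onplane(name,cn,52)[:,:2]))
    return im,P
E
python3 - <<'E'
from h import *
o=manip.get_obs(); print(o['time'],o['position'],shift([540,187,235],3.74)); cells('wrist','wrist2')
im,d=manip.snapshot('top'); P=cloud('top',d); m=(P[...,2]>42)&(P[...,0]>600)&(P[...,0]<640)&(P[...,1]>-240)&(P[...,1]<-100); print('grip',np.median(P[m],0))
E
```

```text
7.7 [536.38165589 159.67889079 231.36382109] ('shift cm', array([ 0.54, -2.7 , -0.36]), 'roll', np.float64(-0.004), 'psi', np.float64(3.51))
[201. 106.] [618.9 246.8  52.1] (array([617. , 246.1]), array([99.9, 32. ]), 22.31)
[320. 117.] [615.4 124.7  52. ] (array([612.8, 124.5]), array([100.1,  30.9]), 14.13)
[205. 236.] [480.5 242.8  52.1] (array([471.3, 245. ]), array([101.4,  31.9]), -5.04)
[309. 243.] [477.5 125.7  52.2] (array([475.1, 126.4]), array([100.3,  30.8]), -21.56)
grip [ 618.85880148 -207.05111492   53.06860282]
```

View pics/wrist2.png

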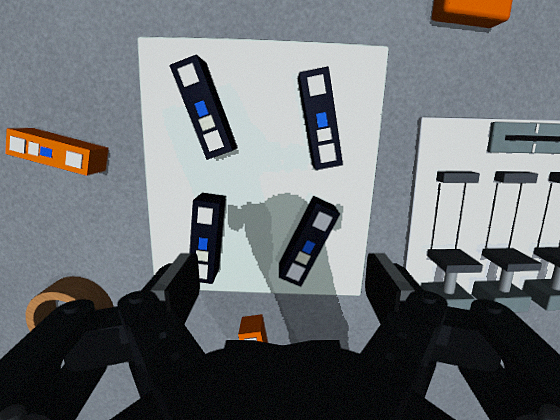

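The picture shows all four cells upright, at (201,106), (320,117), (205,236) and (309,243), and none has moved. I take the one at (613,124.5) first.

Run:
```python
from h import *
print(shift([612.8,124.5,18],14.1))
```

```text
('shift cm', array([ 6.57,  5.29, 21.32]), 'roll', np.float64(-0.1852), 'psi', np.float64(3.49))
```

drive_tool(plan=[[[8, 0, 0, 0, -0.185], [7, 3.3, 2.6, 0, 0], [7, 3.3, 2.7, 3, 0], [6, 0, 0, 5.3, 0], [6, 0, 0, 5, 0], [6, 0, 0, 4, 0], [6, 0, 0, 2, 0], [6, 0, 0, 1, 0], [6, 0, 0, 0, 0], [6, 0, 0, 0, 0]]])

```text
time: 9.05
position: [613.7, 127.6, 29.7]
orientation: [0.992, 0.125, 0.001, -0.0]
force: [-0.8, 0.1, 1.0]
width: 0.704
grip_force: 0.0
```

Run:
```python
from h import *
print(shift([612.8,124.5,18],14.1))
```

```text
('shift cm', array([-0.16,  0.28,  1.17]), 'roll', np.float64(0.0036), 'psi', np.float64(14.31))
```

drive_tool(plan=[[[6, -0.1, 0.25, 0.6, 0], [6, 0, 0, 0.6, 0], [6, 0, 0, 0, 0], [2.5, 0, 0, 0, 0], [2.5, 0, 0, 0, 0], [2.5, 0, 0, 0, 0], [2.5, 0, 0, 0, 0], [2.5, 0, 0, 0, 0], [2.5, 0, 0, 0, 0]]], force=80)

```text
time: 10.18
position: [612.5, 124.7, 16.5]
orientation: [0.992, 0.125, 0.0, 0.0]
force: [-0.2, -1.0, 5.2]
width: 0.34
grip_force: 79.5
```

drive_tool(plan=[[[2.5, 0, 0, 0, 0], [2.5, 0, 0, -1, 0], [2.5, 0, 0, -3, 0], [2.5, 0, 0, -4, 0], [2.5, 0, 0, -2, 0], [2.5, 0, 0, 0, 0.1], [2.5, 0, 0, 0, 0.082], [2.5, 0, 0, 0, 0], [2.5, 0, 0, 0, 0]]])

```text
time: 11.3
position: [611.7, 124.9, 115.9]
orientation: [0.999, 0.035, -0.0, 0.0]
force: [-0.0, 0.4, -3.0]
width: 0.339
grip_force: 79.2
```

Run:
```python
from h import *
print(shift([507,-54.3,60],3.74))
```

```text
('shift cm', array([-11.61,  17.2 ,   5.59]), 'roll', np.float64(0.0041), 'psi', np.float64(3.98))
```

Run:
```python
from h import *
print(shift([518.8,-53.4,40],3.74))
```

```text
('shift cm', array([-10.43,  17.18,   7.59]), 'roll', np.float64(0.0041), 'psi', np.float64(3.98))
```

drive_tool(plan=[[[2.5, -1.5, 3, 0, 0.004], [2.5, -3, 5, 0, 0], [2.5, -3, 5, 0, 0], [2.5, -2.5, 3.5, 0, 0], [2.5, -0.5, 0.7, 0, 0], [2.5, 0, 0, 2, 0], [2.5, 0, 0, 2, 0], [2.5, 0, 0, 0, 0], [2.5, 0, 0, 0, 0]]])

```text
time: 12.42
position: [519.2, -53.1, 76.7]
orientation: [0.999, 0.032, 0.001, -0.0]
force: [-0.1, -0.3, -3.2]
width: 0.338
grip_force: 79.5
```

Run:
```python
from h import *
print(shift([518.8,-53.4,40],3.74))
im,d=manip.snapshot('wrist'); save('wrist3',im); np.savez('/tmp/w3',im=im,d=d)
```

```text
('shift cm', array([-0.04,  0.03,  3.67]), 'roll', np.float64(-0.0004), 'psi', np.float64(3.72))
```

View pics/wrist3.png

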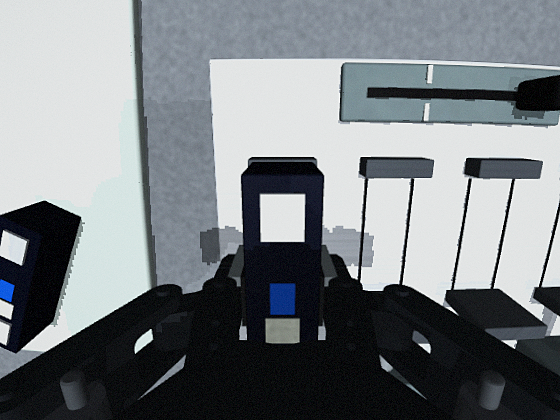

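The cell, at columns 242–325, is centred over the stop of bay 1 at columns 248–317. I'll descend and push the jaw back.

drive_tool(plan=[[[2.5, 0, 0, 1.5, 0], [2.5, 0, 0, 1.5, 0], [2.5, 0, 0, 0.6, 0], [2.5, 0, 0, 0, 0], [2.5, -0.4, 0, 0, 0], [2.5, -0.4, 0, 0, 0], [2.5, -0.4, 0, 0, 0], [2.5, -0.3, 0, 0, 0], [2.5, -0.3, 0, 0, 0], [2.5, 0, 0, 0, 0]]])

```text
time: 13.72
position: [508.2, -54.3, 41.4]
orientation: [0.999, 0.032, 0.008, -0.0]
force: [10.6, -0.2, -9.1]
width: 0.338
grip_force: 79.4
```

```bash
cat >> h.py <<'E'
F=np.array([512.15,-166.6]); A=np.radians(3.74)
XV=np.array([np.cos(A),np.sin(A)]); YV=np.array([-np.sin(A),np.cos(A)])
def fix():
    o=manip.get_obs(); p=o['position'][:2]-F; f=o['force']
    print('t',o['time'],'fix xy',np.round([p@XV,p@YV],1),'z',round(o['position'][2],1),'f',np.round([f[:2]@XV,f[:2]@YV,f[2]],1),'w',round(o['width']*85.4,1),'psi',shift([0,0,0])[-1])
E
python3 -c "from h import *;fix()"
```

```text
t 13.725 fix xy [  3.4 112.4] z 41.4 f [10.6 -0.9 -9.1] w 28.9 psi 3.7
```

drive_tool(plan=[[[2.5, -0.3, 0, 0, 0], [2.5, -0.3, 0, 0, 0], [2.5, -0.3, 0, 0, 0], [2.5, 0, 0, 0, 0], [2.5, 0, 0, 0, 0]]])

```text
time: 14.35
position: [501.4, -54.7, 41.6]
orientation: [0.999, 0.032, 0.01, -0.0]
force: [13.0, -0.1, -8.6]
width: 0.344
grip_force: 79.4
```

```bash
python3 -c "from h import *;fix()"
```

```text
t 14.35 fix xy [ -3.4 112.4] z 41.6 f [13.  -0.9 -8.6] w 29.4 psi 3.71
```

drive_tool(plan=[[[2.5, 0, 0, 0.4, 0], [2.5, 0, 0, 0.5, 0], [2.5, 0, 0, 0.5, 0], [2.5, 0, 0, 0.5, 0], [2.5, 0, 0, 0.4, 0], [2.5, 0, 0, 0.2, 0], [2.5, 0, 0, 0, 0]]])

```text
time: 15.22
position: [501.8, -54.6, 17.4]
orientation: [0.999, 0.032, 0.01, -0.0]
force: [13.2, 0.6, 2.2]
width: 0.345
grip_force: 80.9
```

```bash
python3 -c "from h import *;fix()"
```

```text
t 15.225 fix xy [ -3.1 112.4] z 17.4 f [13.2 -0.2  2.2] w 29.5 psi 3.71
```

drive_tool(plan=[[[2.5, 0, 0, 0.15, 0], [2.5, 0, 0, 0.15, 0], [2.5, 0, 0, 0.15, 0], [2.5, 0, 0, 0, 0]]])

```text
time: 15.72
position: [502.3, -54.6, 14.4]
orientation: [0.999, 0.032, 0.011, -0.0]
force: [12.2, 1.0, 19.7]
width: 0.335
grip_force: 83.2
```

```bash
python3 -c "from h import *;fix()"
```

```text
t 15.725 fix xy [ -2.6 112.4] z 14.4 f [12.3  0.2 19.7] w 28.6 psi 3.71
```

drive_tool(plan=[[[2.5, 0.1, 0, -0.1, 0], [2.5, 0.1, 0, 0, 0], [2.5, 0.1, 0, 0, 0], [2.5, 0.1, 0, 0, 0], [2.5, 0.1, 0, 0, 0], [2.5, 0.1, 0, 0, 0], [2.5, 0.1, 0, 0, 0], [2.5, 0.1, 0, 0, 0], [2.5, 0, 0, 0, 0]]])

```text
time: 16.85
position: [502.0, -54.6, 14.4]
orientation: [0.999, 0.032, 0.003, 0.0]
force: [-1.0, 1.3, 18.0]
width: 0.34
grip_force: 82.8
```

```bash
python3 -c "from h import *;fix()"
```

```text
t 16.85 fix xy [ -2.8 112.4] z 14.4 f [-0.9  1.4 18. ] w 29.0 psi 3.68
```

drive_tool(plan=[[[2.5, 0.1, 0, -0.1, 0], [2.5, 0.1, 0, -0.1, 0], [2.5, 0.1, 0, 0, 0], [2.5, 0, 0, 0, 0]]])

```text
time: 17.35
position: [504.0, -54.4, 14.4]
orientation: [0.999, 0.032, 0.002, -0.0]
force: [2.4, 0.5, 6.5]
width: 0.339
grip_force: 81.3
```

Run:
```python
from h import *
fix()
im,d=manip.snapshot('wrist'); save('wrist4',im)
im,d=manip.snapshot('top'); P=cloud('top',d)
v,u=np.mgrid[0:420,0:560]
Q=P.copy(); Q[...,0]=(P[...,:2]-F)@XV; Q[...,1]=(P[...,:2]-F)@YV
for i,y in enumerate((112.5,37.5,-37.5,-112.5)):
    m=(abs(Q[...,1]-y)<24)&(Q[...,2]>54)&(Q[...,2]<66)&(Q[...,0]<-30)&(Q[...,0]>-75); print(i+1,m.sum(),np.median(Q[m],0),np.percentile(Q[m][:,0],95))
```

```text
t 17.35 fix xy [ -0.8 112.4] z 14.4 f [2.4 0.3 6.5] w 29.0 psi 3.68
  return _methods._mean(a, axis=axis, dtype=dtype,
  ret = um.true_divide(
Traceback (most recent call last):
IndexError: index -1 is out of bounds for axis 0 with size 0
```

View pics/wrist4.png

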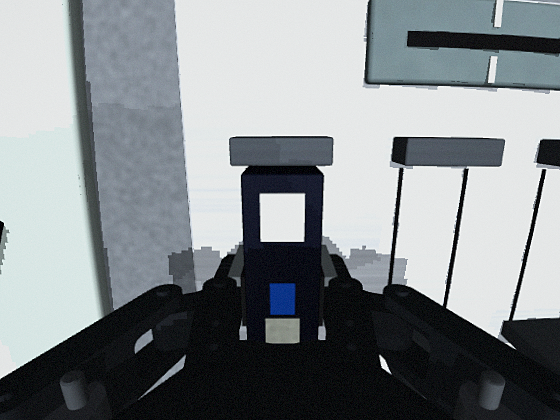

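The cell is straight and centred on its stop (stop columns 230–333, cell 241–323), and the last gap still has to close. I'll keep easing until the stop pushes back.

drive_tool(plan=[[[2.5, 0.1, 0, -0.1, 0], [2.5, 0.1, 0, 0, 0], [2.5, 0.1, 0, 0, 0], [2.5, 0.1, 0, 0, 0], [2.5, 0.1, 0, 0, 0], [2.5, 0, 0, 0, 0]]])

```text
time: 18.2
position: [503.9, -54.5, 14.5]
orientation: [0.999, 0.032, -0.004, 0.0]
force: [-5.2, -0.1, 6.0]
width: 0.341
grip_force: 81.1
```

```bash
python3 -c "from h import *;fix()"
```

```text
t 18.2 fix xy [ -0.9 112.4] z 14.5 f [-5.2  0.3  6. ] w 29.1 psi 3.64
```

drive_tool(plan=[[[2.5, -0.15, 0, 0.05, 0], [2.5, -0.1, 0, 0.05, 0], [4.6, 0, 0, 0, 0], [4.6, 0, 0, 0, 0], [4.6, 0, 0, 0, 0], [4.6, 0, 0, -2, 0], [4.6, 0, 0, -4, 0], [4.6, 0, 0, -5, 0], [4.6, 0, 0, -5, 0], [8, 0, 0, -3, 0]]])

```text
time: 19.45
position: [505.4, -54.6, 206.0]
orientation: [0.999, 0.032, 0.001, 0.0]
force: [0.2, 0.0, -0.2]
width: 0.734
grip_force: 0.0
```

```bash
cat >> h.py <<'E'
def check(bays,name='top'):
    im,d=manip.snapshot(name); P=cloud(name,d)
    X=(P[...,:2]-F)@XV; Y=(P[...,:2]-F)@YV; Z=P[...,2]
    for i in bays:
        y=112.5-75*(i-1)
        m=(abs(Y-y)<22)&(abs(X)<65)&(Z>44)&(Z<55); j=(abs(Y-y)<26)&(Z>55)&(Z<68)&(X<-30)&(X>-75)
        if m.sum()>20: print('bay',i,m.sum(),'z',np.median(Z[m]).round(1),'rect fix',rect(np.c_[X[m],Y[m]]))
        if j.sum()>5: print('  jaw top x',np.percentile(X[j],[5,50,95]).round(1))
E
python3 - <<'E'
from h import *
fix(); check([1,2,3,4]); check([1,2,3,4],'wrist')
print(shift([545,160,235],3.74)); cells('top')
E
```

```text
t 19.45 fix xy [  0.6 112.2] z 206.0 f [ 0.2  0.  -0.2] w 62.7 psi 3.63
bay 1 248 z 50.5 rect fix (array([-20.6, 115.6]), array([85.2, 32.9]), -3.57)
  jaw top x [-58.4 -52.9 -36. ]
bay 1 2940 z 48.4 rect fix (array([ -1.5, 112.5]), array([100.6,  43.3]), -0.04)
  jaw top x [-60.5 -55.2 -50.9]
bay 2 137 z 49.9 rect fix (array([-41. ,  37.9]), array([42.6,  1.3]), 89.97)
  jaw top x [-49.8 -44.9 -41. ]
bay 3 142 z 50.1 rect fix (array([-40.1, -37. ]), array([42.9,  1.4]), 89.79)
  jaw top x [-49.3 -44.5 -40.1]
bay 4 156 z 50.3 rect fix (array([ -40.7, -111.2]), array([43.4,  8.1]), -79.82)
  jaw top x [-49.5 -44.7 -40.6]
('shift cm', array([  5.21, -21.18,  -2.83]), 'roll', np.float64(-0.0021), 'psi', np.float64(3.62))
[197. 180.] [615.8 248.3  52.9] (array([617.5, 248.5]), array([101.3,  30.8]), 22.87)
[240. 228.] [474.3 127.   52.9] (array([474.8, 127.4]), array([100.2,  31. ]), -21.53)
[197. 230.] [471.8 247.7  52.8] (array([470.8, 247.5]), array([100.3,  32.3]), -4.69)
```

Bay 1 is clamped: its jaw sits at 10 mm against the empty ones. Next is the cell at (475,127).

Run:
```python
from h import *
print(shift([475,126.8,100],-21.5))
```

```text
('shift cm', array([ -9.5 , -15.76,  10.49]), 'roll', np.float64(0.4387), 'psi', np.float64(3.63))
```

drive_tool(plan=[[[7, 0, 0, 0, 0.147], [7, 0, 0, 0, 0.146], [7, 0, 0, 0, 0.146], [7, -2.5, -4, 0, 0], [7, -3, -5, 2, 0], [7, -3, -5, 4, 0], [7, -1, -1.8, 4, 0], [6.5, 0, 0, 0, 0], [6.5, 0, 0, 0, 0]]])

```text
time: 20.72
position: [475.7, 118.9, 108.6]
orientation: [0.982, -0.187, -0.0, 0.001]
force: [-0.4, -1.0, 0.5]
width: 0.76
grip_force: 0.0
```

Run:
```python
from h import *
print(shift([475,126.8,17],-21.5))
```

```text
('shift cm', array([-0.36, -0.71,  9.16]), 'roll', np.float64(-0.002), 'psi', np.float64(-21.61))
```

drive_tool(plan=[[[6, -0.35, -0.7, 0, 0], [6, 0, 0, 2.5, 0], [6, 0, 0, 2.5, 0], [6, 0, 0, 2, 0], [6, 0, 0, 1.2, 0], [6, 0, 0, 0.7, 0], [6, 0, 0, 0.2, 0], [6, 0, 0, 0, 0], [6, 0, 0, 0, 0]]])

```text
time: 21.85
position: [475.2, 128.6, 17.8]
orientation: [0.982, -0.186, 0.0, -0.0]
force: [-0.3, -0.8, 1.3]
width: 0.705
grip_force: 0.0
```

drive_tool(plan=[[[2.5, 0, 0, 0, 0], [2.5, 0, 0, 0, 0], [2.5, 0, 0, 0, 0], [2.5, 0, 0, 0, 0], [2.5, 0, 0, 0, 0], [2.5, 0, 0, 0, 0]]], force=80)

```text
time: 22.6
position: [474.7, 127.8, 17.8]
orientation: [0.982, -0.187, -0.0, 0.0]
force: [-1.5, -0.9, 4.9]
width: 0.338
grip_force: 79.8
```

drive_tool(plan=[[[2.5, 0, 0, 0, 0], [2.5, 0, 0, -1, 0], [2.5, 0, 0, -3, 0], [2.5, 0, 0, -4, 0], [2.5, 0, 0, -2, 0], [2.5, 0, 0, 0, -0.147], [2.5, 0, 0, 0, -0.146], [2.5, 0, 0, 0, -0.146], [2.5, 0, 0, 0, 0], [2.5, 0, 0, 0, 0]]])

```text
time: 23.85
position: [474.7, 128.4, 117.4]
orientation: [1.0, 0.031, -0.0, 0.0]
force: [0.9, -0.3, -2.1]
width: 0.341
grip_force: 79.2
```

```bash
cat >> h.py <<'E'
def bayshift(i,x,z):
    p=F+XV*x+YV*(112.5-75*(i-1)); print(shift([p[0],p[1],z],3.74))
E
python3 - <<'E'
from h import *
fix(); bayshift(2,15,40)
E
```

```text
t 23.85 fix xy [-18.1 296.8] z 117.4 f [ 0.9 -0.4 -2.1] w 29.1 psi 3.52
('shift cm', array([ 3.31, 25.93,  7.74]), 'roll', np.float64(-0.0038), 'psi', np.float64(3.52))
```

drive_tool(plan=[[[2.5, 0.3, 2.4, 0, -0.003], [2.5, 0.6, 4.5, 0, 0], [2.5, 0.7, 5.5, 0, 0], [2.5, 0.7, 5.5, 0, 0], [2.5, 0.6, 5, 0, 0], [2.5, 0.3, 2.5, 0, 0], [2.5, 0.1, 0.5, 0, 0], [2.5, 0, 0, 1, 0], [2.5, 0, 0, 0, 0], [2.5, 0, 0, 0, 0]]])

```text
time: 25.1
position: [524.9, -126.1, 107.1]
orientation: [0.999, 0.035, -0.0, -0.0]
force: [-0.2, 0.0, -3.4]
width: 0.34
grip_force: 79.6
```

```bash
python3 -c "
from h import *
fix(); bayshift(2,14,41)"
```

```text
t 25.1 fix xy [15.4 39.5] z 107.1 f [-0.2  0.  -3.4] w 29.0 psi 3.96
('shift cm', array([-0.14,  0.2 ,  6.61]), 'roll', np.float64(0.0038), 'psi', np.float64(3.96))
```

drive_tool(plan=[[[2.5, -0.1, 0.2, 2, 0.003], [2.5, 0, 0, 2.5, 0], [2.5, 0, 0, 1.5, 0], [2.5, 0, 0, 0.6, 0], [2.5, 0, 0, 0, 0], [2.5, -0.4, 0, 0, 0], [2.5, -0.4, 0, 0, 0], [2.5, -0.4, 0, 0, 0], [2.5, 0, 0, 0, 0]]])

```text
time: 26.22
position: [518.8, -130.2, 42.8]
orientation: [0.999, 0.032, 0.007, 0.0]
force: [8.7, 0.3, -6.6]
width: 0.339
grip_force: 79.3
```

```bash
python3 -c "
from h import *
fix(); bayshift(2,-3.5,41)"
```

```text
t 26.225 fix xy [ 9.  35.9] z 42.8 f [ 8.7 -0.3 -6.6] w 28.9 psi 3.72
('shift cm', array([-1.25, -0.16,  0.18]), 'roll', np.float64(-0.0004), 'psi', np.float64(3.72))
```

drive_tool(plan=[[[2.5, -0.3, -0.1, 0, 0], [2.5, -0.3, -0.1, 0, 0], [2.5, -0.3, 0, 0, 0], [2.5, -0.3, 0, 0, 0], [2.5, -0.3, 0, 0, 0], [2.5, 0, 0, 0, 0], [2.5, 0, 0, 0, 0], [2.5, 0, 0, 0, 0]]])

```text
time: 27.22
position: [507.2, -130.9, 43.2]
orientation: [0.999, 0.032, 0.01, 0.001]
force: [12.6, -3.4, -7.3]
width: 0.339
grip_force: 79.3
```

```bash
python3 -c "
from h import *
fix()"
```

```text
t 27.225 fix xy [-2.6 36. ] z 43.2 f [12.4 -4.2 -7.3] w 28.9 psi 3.7
```

drive_tool(plan=[[[2.5, 0.6, 0, 0, 0], [2.5, 0.7, 0, 0, 0], [2.5, 0.7, 0, 0, 0], [2.5, 0.7, 0, 0, 0], [2.5, 0.3, 0, 0, 0], [2.5, 0, 0, 0, 0], [2.5, 0, 0, 0, 0]]])

```text
time: 28.1
position: [526.3, -127.6, 41.2]
orientation: [0.999, 0.032, -0.001, -0.0]
force: [-0.1, 0.4, -4.1]
width: 0.342
grip_force: 79.9
```

```bash
python3 -c "
from h import *
fix()"
```

```text
t 28.1 fix xy [16.7 38. ] z 41.2 f [-0.1  0.4 -4.1] w 29.2 psi 3.65
```

drive_tool(plan=[[[2.5, -0.4, 0.05, 0, 0], [2.5, -0.3, 0, 0, 0], [2.5, -0.35, 0, 0, 0], [2.5, -0.35, 0, 0, 0], [2.5, -0.35, 0, 0, 0], [2.5, -0.35, 0, 0, 0], [2.5, -0.35, 0, 0, 0], [2.5, -0.35, 0, 0, 0], [2.5, -0.1, 0, 0, 0], [2.5, 0, 0, 0, 0]]])

```text
time: 29.35
position: [507.5, -129.5, 42.5]
orientation: [0.999, 0.033, 0.009, 0.0]
force: [13.4, 0.6, -8.0]
width: 0.338
grip_force: 79.5
```

```bash
python3 -c "
from h import *
fix()"
```

```text
t 29.35 fix xy [-2.2 37.4] z 42.5 f [13.4 -0.2 -8. ] w 28.8 psi 3.75
```

drive_tool(plan=[[[2.5, -0.2, 0, 0, 0], [2.5, 0, 0, 0.4, 0], [2.5, 0, 0, 0.5, 0], [2.5, 0, 0, 0.5, 0], [2.5, 0, 0, 0.5, 0], [2.5, 0, 0, 0.4, 0], [2.5, 0, 0, 0.2, 0], [2.5, 0, 0, 0.1, 0], [2.5, 0, 0, 0, 0]]])

```text
time: 30.48
position: [506.5, -129.6, 17.6]
orientation: [0.999, 0.033, 0.01, 0.0]
force: [13.7, 0.5, 5.4]
width: 0.339
grip_force: 81.0
```

```bash
python3 -c "
from h import *
fix()"
```

```text
t 30.475 fix xy [-3.2 37.3] z 17.6 f [13.7 -0.4  5.4] w 29.0 psi 3.76
```

drive_tool(plan=[[[2.5, 0, 0, 0.1, 0], [2.5, 0, 0, 0.1, 0], [2.5, 0, 0, 0.05, 0], [2.5, 0, 0, 0, 0]]])

```text
time: 30.98
position: [506.8, -129.6, 16.2]
orientation: [0.999, 0.033, 0.011, 0.0]
force: [11.9, 0.5, 15.4]
width: 0.34
grip_force: 82.5
```

```bash
python3 -c "
from h import *
fix()"
```

```text
t 30.975 fix xy [-3.  37.3] z 16.2 f [11.9 -0.3 15.4] w 29.0 psi 3.76
```

drive_tool(plan=[[[2.5, 0.15, 0, -0.1, 0], [2.5, 0.15, 0, 0, 0], [2.5, 0.15, 0, 0, 0], [2.5, 0.15, 0, 0, 0], [2.5, 0.15, 0, 0, 0], [2.5, 0.15, 0, 0, 0], [2.5, 0.15, 0, 0, 0], [2.5, 0.1, 0, 0, 0], [2.5, 0, 0, 0, 0]]])

```text
time: 32.1
position: [509.9, -129.4, 15.8]
orientation: [0.999, 0.032, 0.002, 0.0]
force: [2.3, 0.7, 12.8]
width: 0.34
grip_force: 82.0
```

```bash
python3 -c "
from h import *
fix()"
```

```text
t 32.1 fix xy [ 0.1 37.3] z 15.8 f [ 2.4  0.5 12.8] w 29.1 psi 3.7
```

drive_tool(plan=[[[2.5, 0.1, 0, -0.1, 0], [2.5, 0.1, 0, 0, 0], [2.5, 0.1, 0, 0, 0], [2.5, 0.1, 0, 0, 0], [2.5, 0.1, 0, 0, 0], [2.5, 0, 0, 0, 0]]])

```text
time: 32.85
position: [509.7, -129.4, 15.7]
orientation: [0.999, 0.032, -0.002, 0.0]
force: [-5.0, -0.1, 14.1]
width: 0.341
grip_force: 82.2
```

```bash
python3 -c "
from h import *
fix()"
```

```text
t 32.85 fix xy [-0.  37.2] z 15.7 f [-5.   0.3 14.1] w 29.1 psi 3.66
```

drive_tool(plan=[[[2.5, 0.1, 0, -0.15, 0], [2.5, 0.1, 0, 0, 0], [2.5, 0, 0, 0, 0]]])

```text
time: 33.22
position: [509.7, -129.4, 15.9]
orientation: [0.999, 0.032, -0.005, 0.0]
force: [-8.0, -0.2, 4.0]
width: 0.341
grip_force: 80.9
```

```bash
python3 -c "
from h import *
fix()"
```

```text
t 33.225 fix xy [-0.  37.3] z 15.9 f [-8.   0.3  4. ] w 29.1 psi 3.64
```

drive_tool(plan=[[[2.5, -0.25, 0, 0.05, 0], [2.5, -0.25, 0, 0, 0], [4.6, 0, 0, 0, 0], [4.6, 0, 0, 0, 0], [4.6, 0, 0, 0, 0], [4.6, 0, 0, -2, 0], [4.6, 0, 0, -4, 0], [4.6, 0, 0, -5, 0], [4.6, 0, 0, -5, 0], [7, 0, 0, -3, 0]]])

```text
time: 34.48
position: [510.3, -129.4, 208.4]
orientation: [0.999, 0.032, 0.001, 0.0]
force: [0.1, 0.4, -0.7]
width: 0.733
grip_force: 0.0
```

Run:
```python
from h import *
fix(); check([1,2,3,4],'wrist'); cells('top')
print(shift([595,225,200],22.5))
```

```text
t 34.475 fix xy [ 0.6 37.2] z 208.4 f [ 0.1  0.4 -0.7] w 62.6 psi 3.64
bay 1 2797 z 53.0 rect fix (array([  1.8, 112. ]), array([101.1,  43.4]), -0.61)
  jaw top x [-56.6 -48.9 -34.2]
bay 2 2611 z 53.2 rect fix (array([ 1.7, 37.2]), array([100.9,  42.7]), 0.2)
  jaw top x [-57.5 -50.9 -35.4]
bay 3 178 z 48.4 rect fix (array([-40.4, -38.6]), array([34.7, 30.7]), -53.48)
  jaw top x [-46.5 -41.2 -37.8]
bay 4 202 z 46.8 rect fix (array([ -50.6, -112.3]), array([43.8, 28.1]), 89.1)
  jaw top x [-46.4 -40.7 -37. ]
[197. 180.] [615.9 248.3  53.1] (array([617.3, 248.7]), array([101.6,  30.5]), 22.27)
[197. 230.] [471.7 247.7  53.1] (array([470.9, 247.6]), array([100.,  32.]), -4.69)
('shift cm', array([ 21.26, -29.58,   0.91]), 'roll', np.float64(-0.3294), 'psi', np.float64(3.63))
```

drive_tool(plan=[[[7, 0, 0, 0, -0.163], [7, 0, 0, 0, -0.163], [7, 2.2, -3, 0, 0], [7, 3.4, -4.8, 0, 0], [7, 3.4, -4.8, 0, 0], [7, 3.4, -4.8, 0, 0], [7, 3.4, -4.8, 0, 0], [7, 3, -4, 2, 0], [7, 0, 0, 2, 0], [7, 0, 0, 0, 0]]])

```text
time: 35.83
position: [581.9, 184.0, 163.1]
orientation: [0.981, 0.194, -0.003, 0.001]
force: [-0.3, -1.3, 0.3]
width: 0.817
grip_force: 0.0
```

Run:
```python
from h import *
print(shift([617,247.5,17],22.3)); cells('wrist')
```

```text
('shift cm', array([ 5.66, -4.54, 14.61]), 'roll', np.float64(0.0017), 'psi', np.float64(22.4))
[228. 136.] [621.7 246.8  53.7] (array([618.8, 246.1]), array([100. ,  31.5]), 22.68)
[187. 249.] [516.1 249.7  52.9] (array([501.1, 243.5]), array([48.7, 30.7]), -4.45)
```

drive_tool(plan=[[[7, 2.8, -2.2, 2, 0], [6.5, 2.9, -2.3, 3, 0], [6.5, 0, 0, 3, 0], [6, 0, 0, 2.5, 0], [6, 0, 0, 1, 0], [6, 0, 0, 0.5, 0], [6, 0, 0, 0, 0], [6, 0, 0, 0, 0]]])

```text
time: 36.88
position: [620.3, 248.0, 46.9]
orientation: [0.981, 0.194, 0.001, -0.0]
force: [0.5, -0.2, -0.2]
width: 0.703
grip_force: 0.0
```

Run:
```python
from h import *
print(shift([618,247.3,17],22.4))
```

```text
('shift cm', array([-0.24, -0.02,  2.99]), 'roll', np.float64(-0.0014), 'psi', np.float64(22.32))
```

drive_tool(plan=[[[6, -0.2, 0, 1, 0], [6, 0, 0, 1, 0], [6, 0, 0, 0.7, 0], [6, 0, 0, 0.2, 0], [6, 0, 0, 0, 0], [2.5, 0, 0, 0, 0], [2.5, 0, 0, 0, 0], [2.5, 0, 0, 0, 0], [2.5, 0, 0, 0, 0], [2.5, 0, 0, 0, 0]]], force=80)

```text
time: 38.12
position: [618.1, 247.3, 17.3]
orientation: [0.981, 0.194, 0.0, -0.0]
force: [-0.3, 0.1, 5.9]
width: 0.338
grip_force: 79.3
```

drive_tool(plan=[[[2.5, 0, 0, 0, 0], [2.5, 0, 0, 0, 0], [2.5, 0, 0, -1, 0], [2.5, 0, 0, -3, 0], [2.5, 0, 0, -4, 0], [2.5, 0, 0, -2, 0], [2.5, 0, 0, 0, 0.163], [2.5, 0, 0, 0, 0.163], [2.5, 0, 0, 0, 0], [2.5, 0, 0, 0, 0]]])

```text
time: 39.38
position: [617.3, 246.9, 116.3]
orientation: [0.999, 0.033, -0.0, 0.0]
force: [-0.4, 0.2, -2.9]
width: 0.341
grip_force: 79.1
```

Run:
```python
from h import *
fix(); bayshift(3,15,41)
```

```text
t 39.375 fix xy [131.9 405.8] z 116.3 f [-0.4  0.3 -2.9] w 29.1 psi 3.82
('shift cm', array([-11.69,  44.33,   7.53]), 'roll', np.float64(0.0014), 'psi', np.float64(3.82))
```

drive_tool(plan=[[[2.5, -0.9, 3.3, 0, 0.001], [2.5, -1.4, 5.2, 0, 0], [2.5, -1.4, 5.4, 0, 0], [2.5, -1.4, 5.4, 0, 0], [2.5, -1.4, 5.4, 0, 0], [2.5, -1.4, 5.4, 0, 0], [2.5, -1.4, 5.4, 0, 0], [2.5, -1.2, 4.5, 0, 0], [2.5, -0.6, 2.5, 0, 0], [2.5, -0.2, 1, 0, 0]]])

```text
time: 40.62
position: [531.6, -196.6, 116.7]
orientation: [1.0, 0.03, -0.0, 0.0]
force: [0.5, 0.6, -2.8]
width: 0.345
grip_force: 79.5
```

drive_tool(plan=[[[2.5, 0, 0, 1, 0], [2.5, 0, 0, 1, 0], [2.5, 0, 0, 0, 0], [2.5, 0, 0, 0, 0], [2.5, 0, 0, 0, 0]]])

```text
time: 41.25
position: [532.6, -193.9, 97.1]
orientation: [0.999, 0.032, 0.0, 0.0]
force: [0.2, -0.2, -2.3]
width: 0.345
grip_force: 79.5
```

Run:
```python
from h import *
fix(); bayshift(3,15,41)
```

```text
t 41.25 fix xy [ 18.6 -28.5] z 97.1 f [ 0.2 -0.2 -2.3] w 29.4 psi 3.64
('shift cm', array([-0.36,  0.9 ,  5.61]), 'roll', np.float64(-0.0018), 'psi', np.float64(3.64))
```

drive_tool(plan=[[[2.5, -0.35, 0.9, 0, -0.001], [2.5, 0, 0, 2, 0], [2.5, 0, 0, 2, 0], [2.5, 0, 0, 1.1, 0], [2.5, 0, 0, 0.5, 0], [2.5, 0, 0, 0, 0], [2.5, 0, 0, 0, 0], [2.5, 0, 0, 0, 0]]])

```text
time: 42.25
position: [529.7, -203.5, 41.4]
orientation: [0.999, 0.032, 0.0, 0.0]
force: [0.1, -0.1, -3.4]
width: 0.342
grip_force: 79.5
```

Run:
```python
from h import *
fix(); bayshift(3,15,41)
```

```text
t 42.25 fix xy [ 15.1 -38. ] z 41.4 f [ 0.1 -0.1 -3.4] w 29.2 psi 3.66
('shift cm', array([-0.01, -0.05,  0.04]), 'roll', np.float64(-0.0015), 'psi', np.float64(3.66))
```

drive_tool(plan=[[[2.5, -0.4, -0.05, 0, 0], [2.5, -0.35, 0, 0, 0], [2.5, -0.35, 0, 0, 0], [2.5, -0.35, 0, 0, 0], [2.5, -0.35, 0, 0, 0], [2.5, -0.35, 0, 0, 0], [2.5, -0.35, 0, 0, 0], [2.5, -0.35, 0, 0, 0], [2.5, -0.15, 0, 0, 0], [2.5, 0, 0, 0, 0]]])

```text
time: 43.5
position: [509.5, -204.1, 42.4]
orientation: [0.999, 0.033, 0.01, 0.0]
force: [14.2, 1.7, -7.0]
width: 0.345
grip_force: 79.3
```

Run:
```python
from h import *
fix()
```

```text
t 43.5 fix xy [ -5.1 -37.2] z 42.4 f [14.3  0.8 -7. ] w 29.4 psi 3.8
```

drive_tool(plan=[[[2.5, 0, 0, 0.4, 0], [2.5, 0, 0, 0.5, 0], [2.5, 0, 0, 0.5, 0], [2.5, 0, 0, 0.5, 0], [2.5, 0, 0, 0.4, 0], [2.5, 0, 0, 0.25, 0], [2.5, 0, 0, 0.1, 0], [2.5, 0, 0, 0.1, 0], [2.5, 0, 0, 0, 0], [2.5, 0, 0, 0, 0]]])

```text
time: 44.75
position: [510.4, -204.5, 16.2]
orientation: [0.999, 0.033, 0.011, 0.001]
force: [12.7, 1.4, 6.1]
width: 0.337
grip_force: 80.8
```

Run:
```python
from h import *
fix()
```

```text
t 44.75 fix xy [ -4.2 -37.7] z 16.2 f [12.8  0.5  6.1] w 28.8 psi 3.8
```

drive_tool(plan=[[[2.5, 0.15, 0, 0.05, 0], [2.5, 0.15, 0, 0, 0], [2.5, 0.15, 0, 0, 0], [2.5, 0.15, 0, 0, 0], [2.5, 0.15, 0, 0, 0], [2.5, 0.15, 0, 0, 0], [2.5, 0.15, 0, 0, 0], [2.5, 0.1, 0, 0, 0], [2.5, 0.1, 0, 0, 0], [2.5, 0, 0, 0, 0]]])

```text
time: 46.0
position: [515.6, -204.2, 15.3]
orientation: [0.999, 0.033, 0.004, 0.001]
force: [3.2, 0.9, 13.5]
width: 0.339
grip_force: 81.8
```

Run:
```python
from h import *
fix()
```

```text
t 46.0 fix xy [  1.  -37.7] z 15.3 f [ 3.2  0.7 13.5] w 29.0 psi 3.73
```

drive_tool(plan=[[[2.5, 0.1, 0, -0.1, 0], [2.5, 0.1, 0, -0.1, 0], [2.5, 0.1, 0, 0, 0], [2.5, 0.1, 0, 0, 0], [2.5, 0.1, 0, 0, 0], [2.5, 0.1, 0, 0, 0], [2.5, 0.1, 0, 0, 0], [2.5, 0, 0, 0, 0]]])

```text
time: 47.0
position: [515.4, -204.2, 15.3]
orientation: [0.999, 0.032, -0.003, 0.0]
force: [-4.9, -0.6, 11.7]
width: 0.338
grip_force: 81.6
```

Run:
```python
from h import *
fix()
```

```text
t 47.0 fix xy [  0.8 -37.7] z 15.3 f [-4.9 -0.2 11.7] w 28.9 psi 3.64
```

drive_tool(plan=[[[2.5, 0.1, 0, -0.15, 0], [2.5, 0.1, 0, 0, 0], [2.5, 0, 0, 0, 0]]])

```text
time: 47.38
position: [515.4, -204.1, 15.5]
orientation: [0.999, 0.031, -0.005, 0.0]
force: [-7.6, -2.8, 3.5]
width: 0.34
grip_force: 80.4
```

Run:
```python
from h import *
fix()
```

```text
t 47.375 fix xy [  0.8 -37.7] z 15.5 f [-7.7 -2.3  3.5] w 29.1 psi 3.6
```

Seated. I release, then fetch the last cell.

drive_tool(plan=[[[2.5, -0.25, 0, 0.05, 0], [2.5, -0.25, 0, 0, 0], [4.6, 0, 0, 0, 0], [4.6, 0, 0, 0, 0], [4.6, 0, 0, 0, 0], [4.6, 0, 0, -2, 0], [4.6, 0, 0, -4, 0], [4.6, 0, 0, -5, 0], [4.6, 0, 0, -5, 0], [7, 0, 0, -2, 0]]])

```text
time: 48.62
position: [517.3, -203.9, 199.0]
orientation: [0.999, 0.032, 0.002, 0.001]
force: [-0.3, -0.4, -0.7]
width: 0.737
grip_force: 0.0
```

Run:
```python
from h import *
fix(); check([1,2,3,4],'wrist'); cells('top')
print(shift([471,246.5,150],-4.8))
```

```text
t 48.625 fix xy [  2.7 -37.6] z 199.0 f [-0.3 -0.4 -0.7] w 62.9 psi 3.65
bay 1 3168 z 51.4 rect fix (array([ -2.5, 108.8]), array([107.2,  43.7]), -3.89)
  jaw top x [-58.3 -52.8 -49. ]
bay 2 3196 z 51.7 rect fix (array([ 0.5, 36.6]), array([100.9,  43.4]), -0.78)
  jaw top x [-57.3 -51.5 -48.6]
bay 3 3087 z 51.9 rect fix (array([  0.4, -37.6]), array([100.9,  43.2]), 0.19)
  jaw top x [-58.3 -52.8 -49.2]
bay 4 145 z 49.7 rect fix (array([ -39.2, -112.5]), array([43.5,  1.9]), -89.82)
  jaw top x [-47.8 -42.  -38.8]
[197. 230.] [471.7 247.5  52.9] (array([470.9, 247.5]), array([100. ,  32.3]), -4.69)
('shift cm', array([ -8.41, -44.51,   4.84]), 'roll', np.float64(0.1474), 'psi', np.float64(3.64))
```

drive_tool(plan=[[[7, 0, 0, 0, 0.147], [7, -0.6, -3, 0, 0], [7, -1, -5.4, 0, 0], [7, -1, -5.4, 0, 0], [7, -1, -5.4, 0, 0], [7, -1, -5.4, 0, 0], [7, -1, -5.4, 0, 0], [7, -1, -5.4, 1, 0], [7, -1, -5, 2, 0], [7, -0.5, -3, 2, 0]]])

```text
time: 49.98
position: [469.7, 238.7, 144.2]
orientation: [0.999, -0.04, -0.001, -0.0]
force: [-0.5, -0.2, 0.6]
width: 0.822
grip_force: 0.0
```

drive_tool(plan=[[[7, 0, 0, 0, 0], [7, 0, 0, 0, 0], [7, 0, 0, 0, 0]]])

```text
time: 50.35
position: [471.7, 233.7, 146.0]
orientation: [0.999, -0.043, 0.0, 0.001]
force: [-0.2, 0.1, 0.9]
width: 0.82
grip_force: 0.0
```

Run:
```python
from h import *
print(shift([471,246.5,17],-4.8))
```

```text
('shift cm', array([-0.18, -1.27, 12.9 ]), 'roll', np.float64(-0.0019), 'psi', np.float64(-4.91))
```

drive_tool(plan=[[[7, -0.15, -1.25, 2, 0], [6.5, 0, 0, 3, 0], [6, 0, 0, 3, 0], [6, 0, 0, 2.5, 0], [6, 0, 0, 1.2, 0], [6, 0, 0, 0.6, 0], [6, 0, 0, 0.3, 0], [6, 0, 0, 0, 0], [6, 0, 0, 0, 0]]])

```text
time: 51.48
position: [471.0, 248.3, 20.4]
orientation: [0.999, -0.042, 0.0, -0.0]
force: [0.1, 0.3, 0.4]
width: 0.705
grip_force: 0.0
```

Run:
```python
from h import *
print(shift([471,246.5,17],-4.8))
```

```text
('shift cm', array([0.01, 0.18, 0.34]), 'roll', np.float64(0.0007), 'psi', np.float64(-4.76))
```

drive_tool(plan=[[[6, 0, 0.1, 0.3, 0], [6, 0, 0, 0, 0], [6, 0, 0, 0, 0], [2.5, 0, 0, 0, 0], [2.5, 0, 0, 0, 0], [2.5, 0, 0, 0, 0], [2.5, 0, 0, 0, 0], [2.5, 0, 0, 0, 0], [2.5, 0, 0, 0, 0], [2.5, 0, 0, 0, 0]]], force=80)

```text
time: 52.72
position: [470.6, 246.9, 17.1]
orientation: [0.999, -0.042, 0.0, 0.0]
force: [-0.9, -0.8, 4.8]
width: 0.344
grip_force: 79.7
```

drive_tool(plan=[[[2.5, 0, 0, -1, 0], [2.5, 0, 0, -3, 0], [2.5, 0, 0, -4, 0], [2.5, 0, 0, -2, 0], [2.5, 0, 0, 0, -0.147], [2.5, 0, 0, 0, 0], [2.5, 0, 0, 0, 0]]])

```text
time: 53.6
position: [470.3, 246.9, 116.5]
orientation: [1.0, 0.031, -0.0, 0.0]
force: [0.2, -0.3, -3.0]
width: 0.337
grip_force: 79.2
```

Run:
```python
from h import *
fix(); bayshift(4,15,80)
```

```text
t 53.6 fix xy [-14.8 415.3] z 116.5 f [ 0.2 -0.3 -3. ] w 28.8 psi 3.52
('shift cm', array([ 2.98, 52.78,  3.65]), 'roll', np.float64(-0.0038), 'psi', np.float64(3.52))
```

drive_tool(plan=[[[2.5, 0.2, 3.2, 0, -0.001], [2.5, 0.3, 5.4, 0, 0], [2.5, 0.3, 5.5, 0, 0], [2.5, 0.3, 5.5, 0, 0], [2.5, 0.3, 5.5, 0, 0], [2.5, 0.3, 5.5, 0, 0], [2.5, 0.3, 5.5, 0, 0], [2.5, 0.3, 5.5, 0, 0], [2.5, 0.3, 5.4, 0, 0], [2.5, 0.3, 4, 0, 0]]])

```text
time: 54.85
position: [531.7, -263.2, 116.2]
orientation: [1.0, 0.03, -0.001, 0.0]
force: [0.7, 1.0, -3.1]
width: 0.34
grip_force: 79.6
```

drive_tool(plan=[[[2.5, 0.1, 1.5, 0, 0], [2.5, 0, 0.3, 1, 0], [2.5, 0, 0, 1, 0], [2.5, 0, 0, 0, 0], [2.5, 0, 0, 0, 0], [2.5, 0, 0, 0, 0]]])

```text
time: 55.6
position: [535.1, -277.4, 97.2]
orientation: [0.999, 0.033, 0.0, 0.0]
force: [0.4, 0.5, -2.8]
width: 0.341
grip_force: 79.6
```

Run:
```python
from h import *
fix(); bayshift(4,15,41)
```

```text
t 55.6 fix xy [  15.7 -112.1] z 97.2 f [ 0.4  0.5 -2.8] w 29.1 psi 3.76
('shift cm', array([-0.07,  0.04,  5.62]), 'roll', np.float64(0.0003), 'psi', np.float64(3.76))
```

drive_tool(plan=[[[2.5, 0, 0, 2, 0], [2.5, 0, 0, 2, 0], [2.5, 0, 0, 1.1, 0], [2.5, 0, 0, 0.5, 0], [2.5, 0, 0, 0, 0], [2.5, 0, 0, 0, 0], [2.5, 0, 0, 0, 0]]])

```text
time: 56.48
position: [535.1, -278.0, 41.4]
orientation: [0.999, 0.032, 0.0, 0.0]
force: [-1.1, -0.6, -2.9]
width: 0.341
grip_force: 79.6
```

Run:
```python
from h import *
fix(); bayshift(4,15,41)
```

```text
t 56.475 fix xy [  15.7 -112.7] z 41.4 f [-1.2 -0.6 -2.9] w 29.1 psi 3.71
('shift cm', array([-0.07, -0.02,  0.04]), 'roll', np.float64(-0.0005), 'psi', np.float64(3.71))
```

drive_tool(plan=[[[2.5, -0.4, 0, 0, 0], [2.5, -0.35, 0, 0, 0], [2.5, -0.35, 0, 0, 0], [2.5, -0.35, 0, 0, 0], [2.5, -0.35, 0, 0, 0], [2.5, -0.35, 0, 0, 0], [2.5, -0.35, 0, 0, 0], [2.5, -0.35, 0, 0, 0], [2.5, -0.2, 0, 0, 0], [2.5, 0, 0, 0, 0]]])

```text
time: 57.72
position: [513.8, -279.2, 42.3]
orientation: [0.999, 0.034, 0.009, 0.0]
force: [14.6, 0.1, -9.5]
width: 0.337
grip_force: 79.4
```

Run:
```python
from h import *
fix()
```

```text
t 57.725 fix xy [  -5.7 -112.5] z 42.3 f [14.6 -0.9 -9.5] w 28.8 psi 3.86
```

drive_tool(plan=[[[2.5, 0, 0, 0.4, 0], [2.5, 0, 0, 0.5, 0], [2.5, 0, 0, 0.5, 0], [2.5, 0, 0, 0.5, 0], [2.5, 0, 0, 0.4, 0], [2.5, 0, 0, 0.25, 0], [2.5, 0, 0, 0.1, 0], [2.5, 0, 0, 0.1, 0], [2.5, 0, 0, 0, 0], [2.5, 0, 0, 0, 0]]])

```text
time: 58.98
position: [515.3, -279.6, 16.7]
orientation: [0.999, 0.034, 0.011, 0.001]
force: [12.7, 1.1, 6.4]
width: 0.345
grip_force: 81.2
```

Run:
```python
from h import *
fix()
```

```text
t 58.975 fix xy [  -4.2 -112.9] z 16.7 f [12.7  0.2  6.4] w 29.4 psi 3.87
```

drive_tool(plan=[[[2.5, 0.15, 0, 0.1, 0], [2.5, 0.15, 0, 0, 0], [2.5, 0.15, 0, 0, 0], [2.5, 0.15, 0, 0, 0], [2.5, 0.15, 0, 0, 0], [2.5, 0.15, 0, 0, 0], [2.5, 0.15, 0, 0, 0], [2.5, 0.1, 0, 0, 0], [2.5, 0.1, 0, 0, 0], [2.5, 0, 0, 0, 0]]])

```text
time: 60.22
position: [520.1, -279.3, 15.1]
orientation: [0.999, 0.033, 0.003, 0.001]
force: [2.0, 1.6, 13.5]
width: 0.342
grip_force: 82.2
```

drive_tool(plan=[[[2.5, 0.1, 0, -0.1, 0], [2.5, 0.1, 0, -0.1, 0], [2.5, 0.1, 0, 0, 0], [2.5, 0.1, 0, 0, 0], [2.5, 0.1, 0, 0, 0], [2.5, 0.1, 0, 0, 0], [2.5, 0.1, 0, 0, 0], [2.5, 0, 0, 0, 0]]])

```text
time: 61.22
position: [519.9, -279.3, 15.1]
orientation: [0.999, 0.032, -0.003, 0.0]
force: [-6.3, 0.2, 14.9]
width: 0.344
grip_force: 82.4
```

Run:
```python
from h import *
fix()
```

```text
t 61.225 fix xy [   0.3 -113. ] z 15.1 f [-6.2  0.7 14.9] w 29.3 psi 3.68
```

drive_tool(plan=[[[2.5, 0.1, 0, -0.15, 0], [2.5, 0.1, 0, 0, 0], [2.5, 0, 0, 0, 0]]])

```text
time: 61.6
position: [519.8, -279.3, 15.1]
orientation: [0.999, 0.032, -0.005, 0.0]
force: [-8.7, -1.2, 6.2]
width: 0.339
grip_force: 81.2
```

Run:
```python
from h import *
fix()
```

```text
t 61.6 fix xy [   0.3 -113. ] z 15.1 f [-8.8 -0.6  6.2] w 29.0 psi 3.65
```

Seated. Release, lift, then check everything with the wrist camera.

drive_tool(plan=[[[2.5, -0.25, 0, 0.05, 0], [2.5, -0.25, 0, 0, 0], [4.6, 0, 0, 0, 0], [4.6, 0, 0, 0, 0], [4.6, 0, 0, 0, 0], [4.6, 0, 0, -2, 0], [4.6, 0, 0, -4, 0], [4.6, 0, 0, -5, 0], [4.6, 0, 0, -5, 0], [5.5, 0, -3, -5, 0]]])

```text
time: 62.85
position: [518.4, -251.3, 228.4]
orientation: [1.0, 0.03, 0.001, 0.001]
force: [0.2, -0.2, 0.2]
width: 0.645
grip_force: 0.0
```

drive_tool(plan=[[[5.5, 2, -4, 0, 0], [5.5, 3, -2, 0, 0], [5.5, 0, 0, 0, 0], [5.5, 0, 0, 0, 0]]])

```text
time: 63.35
position: [564.2, -186.4, 226.0]
orientation: [0.999, 0.032, -0.0, 0.001]
force: [-0.0, -1.6, 0.5]
width: 0.64
grip_force: 0.0
```

Run:
```python
from h import *
fix(); check([1,2,3,4],'wrist')
im,d=manip.snapshot('wrist'); save('wrist5',im)
print(shift([620.4,-209.2,26.3],3.74))
im,d=manip.snapshot('top'); save('top5',cv2.resize(im[150:280,160:410],None,fx=3.2,fy=3.2,interpolation=cv2.INTER_CUBIC))
```

```text
t 63.35 fix xy [ 50.6 -23.2] z 226.0 f [-0.1 -1.6  0.5] w 54.7 psi 3.69
bay 1 2427 z 50.1 rect fix (array([ -1.1, 113.2]), array([101.3,  41.6]), 0.0)
  jaw top x [-59.1 -52.6 -50.5]
bay 2 2077 z 50.3 rect fix (array([-0.7, 35.3]), array([101.4,  33.2]), 3.48)
  jaw top x [-59.6 -53.5 -49.9]
bay 3 2425 z 50.4 rect fix (array([ -0.7, -37.9]), array([100.4,  42.4]), -0.48)
  jaw top x [-59.5 -53.6 -49.7]
bay 4 1780 z 50.2 rect fix (array([   9.3, -112.8]), array([80.4, 30.9]), 0.35)
('shift cm', array([ 5.5 ,  2.57, 19.93]), 'roll', np.float64(-0.0024), 'psi', np.float64(3.61))
```

View pics/wrist5.png

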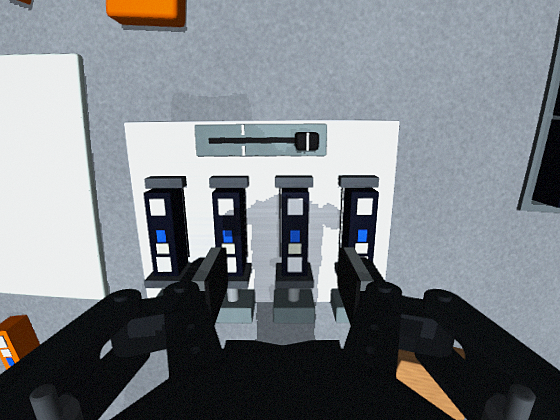

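All four cells stand clamped in bays 1–4, the foam is empty, and the slider grip is at its off end at (306,141). Now I set the slider.

drive_tool(plan=[[[5.5, 2.7, 1.3, 0, 0], [5.5, 2.8, 1.25, 0, 0], [5.5, 0, 0, 5, 0], [5.5, 0, 0, 5, 0], [5.5, 0, 0, 3, 0], [5.5, 0, 0, 0, 0], [5.5, 0, 0, 0, 0]]])

```text
time: 64.38
position: [622.2, -208.3, 96.8]
orientation: [0.999, 0.032, 0.001, 0.0]
force: [-0.8, 0.0, 0.2]
width: 0.647
grip_force: 0.0
```

Run:
```python
from h import *
fix();print(shift([620.0,-209.2,26.3],3.74))
```

```text
t 64.375 fix xy [107.1 -48.8] z 96.8 f [-0.8  0.1  0.2] w 55.2 psi 3.67
('shift cm', array([-0.23,  0.08,  7.05]), 'roll', np.float64(-0.0013), 'psi', np.float64(3.67))
```

drive_tool(plan=[[[5.5, -0.2, 0.1, 3, 0], [5.5, 0, 0, 2.5, 0], [5.5, 0, 0, 1.5, 0], [5.5, 0, 0, 0, 0], [2, 0, 0, 0, 0], [2, 0, 0, 0, 0], [2, 0, 0, 0, 0], [2, 0, 0, 0, 0], [2, 0, 0, 0, 0], [2, 0, 0, 0, 0]]], force=25)

```text
time: 65.62
position: [620.5, -209.0, 26.7]
orientation: [0.999, 0.032, 0.001, 0.0]
force: [-0.3, -1.0, 5.7]
width: 0.279
grip_force: 28.4
```

Run:
```python
from h import *
fix()
```

```text
t 65.625 fix xy [105.3 -49.3] z 26.7 f [-0.4 -1.   5.7] w 23.9 psi 3.71
```

drive_tool(plan=[[[2, 0, -1, 0, 0], [2, 0, -1, 0, 0], [2, 0, -1, 0, 0], [2, 0, -1, 0, 0], [2, 0, -1, 0, 0], [2, 0, -1, 0, 0], [2, 0, -0.6, 0, 0], [2, 0, -0.4, 0, 0], [2, 0, 0, 0, 0], [2, 0, 0, 0, 0]]])

```text
time: 66.88
position: [615.8, -139.3, 26.7]
orientation: [0.999, 0.032, 0.001, 0.0]
force: [-0.8, -0.5, 7.6]
width: 0.279
grip_force: 28.6
```

Run:
```python
from h import *
fix()
```

```text
t 66.875 fix xy [105.2  20.5] z 26.7 f [-0.8 -0.5  7.6] w 23.8 psi 3.71
```

drive_tool(plan=[[[5.5, 0, 0, 0, 0], [5.5, 0, 0, 0, 0], [5.5, 0, 0, 0, 0], [5.5, 0, 0, -2, 0], [5.5, 0, 0, -5, 0], [5.5, 0, 0, -6, 0], [5.5, -2, 0, -5, 0], [5.5, -3, 0, -2, 0], [5.5, 0, 0, 0, 0], [5.5, 0, 0, 0, 0]]])

```text
time: 68.12
position: [565.4, -142.1, 225.9]
orientation: [0.999, 0.032, 0.001, 0.0]
force: [-0.3, -0.4, -0.8]
width: 0.645
grip_force: 0.0
```

Run:
```python
from h import *
fix()
im,d=manip.snapshot('wrist'); save('wrist6',im); P=cloud('wrist',d)
X=(P[...,:2]-F)@XV; Y=(P[...,:2]-F)@YV; m=(P[...,2]>48)&(P[...,2]<60)&(X>85)&(X<125)&(abs(Y-20)<40); print('grip',m.sum(),Y[m].min(),Y[m].max())
```

```text
t 68.125 fix xy [54.8 21. ] z 225.9 f [-0.3 -0.4 -0.8] w 55.1 psi 3.71
grip 405 9.023068020441997 31.8120351364594
```

View pics/wrist6.png

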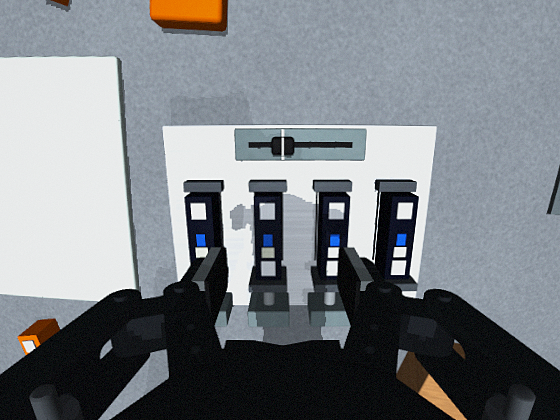

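The grip is on the white mark at (283,145), centred at about y = 20.4, and all four cells are clamped. I'm handing in.

```bash
python3 -c "
from station import manip
print(manip.hand_in())"
```

```text
the job is handed in; nothing more can be done
None
```

I slid the slider to its off end, clamped all four cells in bays 1–4, set the slider to its white mark, did not touch the meter, tape ring or box, and handed the job in at about 68 s; no verdict came back.

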